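# Turn the light hood over onto the coin stand

## Task

Turn the flanged white hood over and set it gently, mouth-down, over the coin on the imaging stand, with the two holes of its flange over the two locating pins, until the flange rests flush on the stand. Let go of it and leave the other things on the desk where they are.

Things in the scene. Friction and masses are not known exactly. Their poses are not given: they have to be found in the camera images.
- hood: white plastic cup, 70 mm tall, straight wall 56 mm outside (50 inside), with a 64 x 64 x 6 mm square flange round its mouth (sides along x, y; two 7.5 mm holes in diagonal corners). 0.12 kg. Starts mouth-up. Origin: centre of the closed end's outer face, z out of the mouth. On its side it lies on a flange side and the closed end's rim, mouth 3.4 degrees up, and does not roll
- hood_mouth (a point): centre of the hood's mouth, in the flange's outer face, 70 mm along the hood's z from its origin
- hood_hole0 (a point): centre of the flange hole at (24.5, 24.5) mm, in the flange's outer face
- hood_hole1 (a point): centre of the flange hole at (-24.5, -24.5) mm, in the flange's outer face
- stand: imaging stand fixed to the desk: grey plate 130 (x) x 110 (y) x 18 mm, a 38 mm coin 3 mm proud in its middle, two upright steel pins 6 mm thick, 12 mm tall, top 3 mm tapered. Origin: centre of its underside, z up. Holes match pins when the hood is mouth-down with its x axis parallel to the stand's x (either way round)
- stand_seat (a point): centre of the stand's top face, 18 mm above its origin: where the middle of the hood's mouth belongs
- stand_pin0 (a point): tip of the pin at (24.5, -24.5) mm, 12 mm above the stand's top face
- stand_pin1 (a point): tip of the pin at (-24.5, 24.5) mm, 12 mm above the stand's top face
- foam_cup: bystander: white foam drinking cup without a flange, mouth-up, 95 mm tall, 76 mm across the rim; origin at the centre of its underside
- foam_cup2: bystander: a second such foam cup
- pill_bottle: bystander: white pill jar, 64 mm diameter, 120 mm tall; origin at the centre of its underside
- mint_tin: bystander: small flat tin, 61 x 46 x 23 mm, between or near the task's things; origin at the centre of its underside
- slabs: bystander: short stack of three flat coin holders, 62 x 85 x 21 mm; origin at the centre of its underside
- coin_box: bystander: open white card box, 70 x 110 x 60 mm; origin at the centre of its underside
- notebook: bystander: dark red notebook lying flat, 104 x 144 x 14 mm; origin at the centre of its underside
Mind the look-alikes: they are no part of the job. What is shaped like the hood but green is not meant.

How it is judged:
By the outcome, as a careful person would: the job done as asked, in the order asked, and still so for the second after the job is handed in, with the robot touching nothing.
It also fails if it takes over 67 s, if anything falls off the work surface, if the arm or the gripper's body presses on something with over 40 N, if the wrist force passes 120 N, or if a joint passes its speed limit or range.

## Robot

A 6-joint arm with a two-finger parallel gripper is mounted at the origin on the work surface. World frame = base frame: x ahead of the robot, y to its left, z up, the work surface at z = 0. Lengths are in m, angles in rad, forces in N, time in s.
With the tool pointing down it reaches from about 0.275 to 0.875 m from the base axis. Payload 12.5 kg.
Tool frame: the origin (TCP) lies midway between the tips of the shut fingers; the grasp point (between the pads) lies 19 mm behind it; z points along the fingers, y is the direction in which the jaws open and shut (so a half turn about z gives the same grasp; the last joint's range is limited). The gripper opens to 85 mm and grips with 20 to 120 N. Pads are 22 mm wide; open, the fingers measure 114 mm over their backs; the gripper's body (76 mm by 85 mm) begins 54 mm behind the grasp point. The pads swing forward as they close: fully open they stand 13 mm farther back than shut.
Start: joints at [-1.378, 0.351, 1.652, -0, 1.139, -0.085], TCP at [0.151, -0.529, 0.21] pointing down, gripper open.
Joint ranges: [-2.75, 2.75], [-0.79, 2.1], [0.01, 2.65], [-1.57, 4.71], [0.07, 3.14], [-2.87, 2.87]. Speed limits (rad/s): [2.22, 2.22, 2.79, 3.14, 3.14, 3.14].

## Interface

Orientations are given as a 3x3 rotation matrix whose columns are the frame's x, y, z axes.
In Python, from cell import robot, read_camera, camera_params, sign_off gives the robot as it stands.
- The arm moves only by the tool arm_command, never from a script. Its argument "commands" is a list of rows, each a list of 6 numbers: the shift along the world's x, y, z normalised to -1 to 1, where 1 is 2 cm, then the turn, a rotation vector about the world's x, y, z normalised to -1 to 1, where 1 is 0.5 rad. In form: [[tx, ty, tz, rx, ry, rz], ...]. A call has 1 to 20 rows; each row shifts and turns the pose as measured when the row begins; what a row does not reach is not made up. A row lasts 1/8 s, in which the tool goes at most 62.5 mm and 10.7 degrees, less where a joint would pass 70% of its speed; a pose out of reach is approached as far as the arm can. A call with a number of a shift or a turn outside -1 to 1 is refused whole. A call with a gripper value outside its range is refused whole. "claw" is the opening, from 0 (shut) to 1 (fully open), set as the call begins (left out, the last holds). The fingers move at their own pace and stop on an object; the grip force is fixed at half the most. Time passes only in rows, so rows that do not move let the fingers close. It gives the time, the measured TCP pose, the force and the opening at its end, in the units of the state.
- robot.get_state(): the state, without advancing time (a new reading comes with each control period).
- read_camera(name): name is "scene" or "top" or "wrist"; returns the picture (400x640x3 uint8, red, green, blue); there is no depth.
- camera_params(name): a dict with "K" (3x3 intrinsics, pixels), "view" (4x4, takes a point from world to camera coordinates); the wrist camera has in their place "tool_from_camera" (4x4, takes a point from camera to tool coordinates, whose origin is the TCP and whose axes are the flange's). Camera axes: x right, y up, looking along -z (the intrinsics and any distortion apply to the point x, -y, -z); pixel columns grow to the right and rows downward; lengths in m; the calibration is good to about 2 mm. A picture is of the moment at which its call begins: read the wrist's pose just before it. camera_params takes no time and is no camera call.
- sign_off(): hands the job in, once; it reports no verdict.
The state is a dict: "time_s": time; "qpos": joint angles; "joint_velocities": joint speeds; "tau": joint torques, N m; "tcp_pos": TCP position; "orientation": TCP orientation; "contact_force": force on the tool from outside, world axes, zero at the start; "wrist_torque": the same for the moment, N m; "grip_width": finger opening in m.
Only numpy, scipy, OpenCV 4.12 (cv2) and the standard library are available. Lean on these libraries where they do the work, as an engineer would, in place of code of your own. Each camera call takes 0.05 s, during which the arm holds its last target. There are 200 camera calls.

## Working session

There is one attempt and no reset: what is moved stays moved. The work goes in short steps, Python scripts to look and compute and a tool call to move; the robot and the scene stay as the last step left them, time stands still between calls to the robot, and variables do not carry over. Pictures are saved under pics/ and viewed, about 8 in all and at most 12, crops included, and the job is handed in when it is done.

Besides the shell and the picture viewer there is one more tool, called by a JSON object that holds its "api" and its "payload", one argument or row to a line. arm_command: Moves the arm, as the interface text tells. Scaled input: -1 to 1 covers 2 cm each way for a shift and 0.5 rad each way for a turn. Its arguments: {"type":"object","properties":{"commands":{"type":"array"},"claw":{"type":"number"}},"required":["commands"]}

```bash
mkdir -p pics; ls; python3 - <<'E'
from cell import robot, read_camera, camera_params
import cv2,numpy as np
np.set_printoptions(precision=4,suppress=True)
s=robot.get_state();print(s)
for n in("scene","top","wrist"):
    im=read_camera(n);cv2.imwrite(f"pics/{n}0.png",im[:,:,::-1]);print(n,camera_params(n))
E
```

```text
pics
{'time_s': 0.0, 'qpos': array([-1.3776,  0.3512,  1.6524,  0.    ,  1.1391, -0.0846]), 'joint_velocities': array([ 0.0005, -0.0006, -0.    ,  0.0013, -0.001 ,  0.0002]), 'tau': array([ -0.0007, -50.6102, -29.1402,  -0.0001,   0.0046,   0.    ]), 'tcp_pos': array([ 0.1508, -0.5286,  0.2093]), 'orientation': array([[ 0.9617,  0.2742, -0.0002],
       [ 0.2742, -0.9617,  0.0011],
       [ 0.0001, -0.0011, -1.    ]]), 'contact_force': array([-0.276 ,  1.3267,  0.1321]), 'wrist_torque': array([ 0.0033,  0.062 , -0.031 ]), 'grip_width': 0.08502934237791818}
scene {'K': array([[519.2685,   0.    , 318.801 ],
       [  0.    , 519.2685, 193.2205],
       [  0.    ,   0.    ,   1.    ]]), 'view': array([[ 0.7181,  0.6959, -0.0095, -0.4746],
       [-0.5022,  0.5276,  0.6852,  0.1586],
       [ 0.4818, -0.4873,  0.7283, -1.6038],
       [ 0.    ,  0.    ,  0.    ,  1.    ]])}
top {'K': array([[389.4206,   0.    , 317.5061],
       [  0.    , 389.4206, 199.6612],
       [  0.    ,   0.    ,   1.    ]]), 'view': array([[-0.0128, -0.9999,  0.0099,  0.1145],
       [ 0.9849, -0.0109,  0.1727, -0.5897],
       [-0.1726,  0.012 ,  0.9849, -1.1998],
       [ 0.    ,  0.    ,  0.    ,  1.    ]])}
wrist {'K': array([[341.3536,   0.    , 319.9554],
       [  0.    , 341.3536, 200.2957],
       [  0.    ,   0.    ,   1.    ]]), 'tool_from_camera': array([[ 0.0013,  0.9555,  0.2948,  0.0746],
       [ 1.    , -0.0008, -0.0017,  0.0003],
       [-0.0014,  0.2948, -0.9555, -0.1648],
       [ 0.    ,  0.    ,  0.    ,  1.    ]])}
```

View pics/scene0.png

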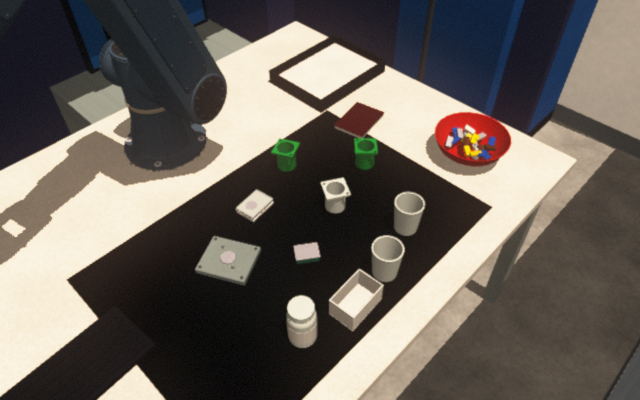

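View pics/top0.png

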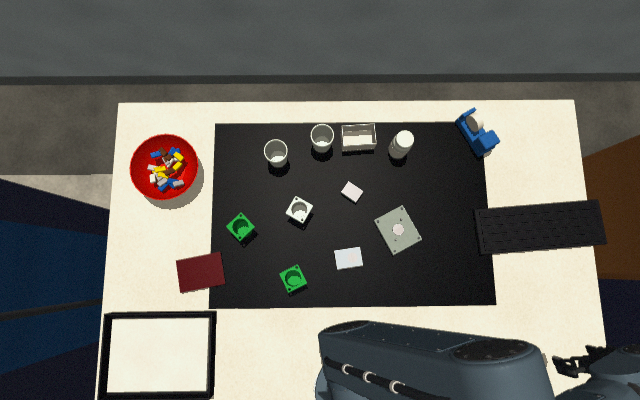

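```bash
cat >h.py <<'E'
import numpy as np, cv2
from cell import robot, read_camera, camera_params
np.set_printoptions(precision=4,suppress=True)
def cam(n,st=None):
    p=camera_params(n)
    if n!="wrist":
        return p["K"],np.linalg.inv(p["view"])
    T=np.eye(4);T[:3,:3]=st["orientation"];T[:3,3]=st["tcp_pos"]
    return p["K"],T@p["tool_from_camera"]
def ray(c,uv,z):
    K,W=c; d=np.linalg.inv(K)@[uv[0],uv[1],1]; d=W[:3,:3]@[d[0],-d[1],-d[2]]
    o=W[:3,3]; return o+d*(z-o[2])/d[2]
def proj(c,P):
    K,W=c; q=np.linalg.inv(W)@np.append(P,1); v=K@[q[0],-q[1],-q[2]]; return v[:2]/v[2]
E
python3 - <<'E'
from h import *
im=cv2.imread("pics/top0.png")
a=cv2.resize(im[180:300,220:320],None,fx=4,fy=4,interpolation=cv2.INTER_CUBIC)
b=cv2.resize(im[180:300,340:440],None,fx=4,fy=4,interpolation=cv2.INTER_CUBIC)
cv2.imwrite("pics/crop1.png",np.hstack([a,b]))
c=cam("top")
for n,uv,z in[("hood",(299,210),.065),("stand",(398,230),.018),("tin",(352,191),.023),("slabs",(348,258),.021),("green",(240,227),.07),("green2",(293,278),.07),("cup",(276,147),.095),("cup2",(321,133),.095),("bottle",(402,138),.12),("box",(359,137),.06),("nb",(200,272),.014)]:
    print(n,ray(c,uv,z))
E
```

```text
hood [0.556  0.1665 0.065 ]
stand [ 0.4935 -0.154   0.018 ]
tin [ 0.6237 -0.007   0.023 ]
slabs [0.4052 0.0117 0.021 ]
green [0.5038 0.3504 0.07  ]
green2 [0.3458 0.1856 0.07  ]
cup [0.7541 0.2373 0.095 ]
cup2 [0.7992 0.0941 0.095 ]
bottle [ 0.7716 -0.1582  0.12  ]
box [ 0.7968 -0.0313  0.06  ]
nb [0.3671 0.4853 0.014 ]
```

View pics/crop1.png

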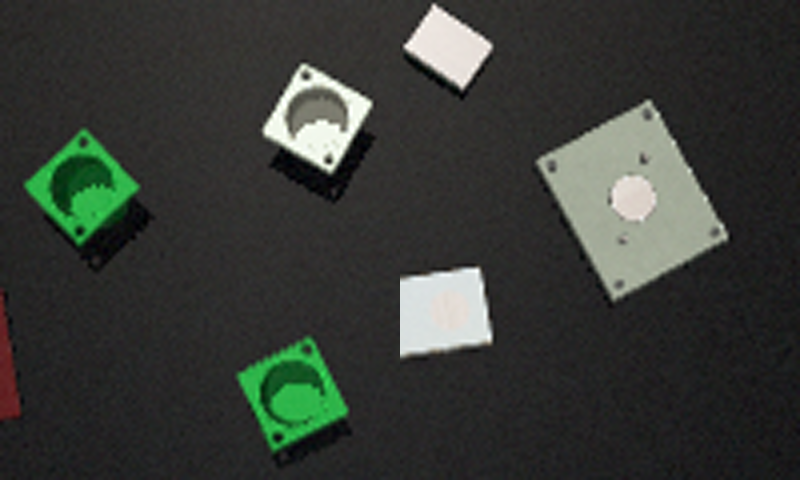

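Candidates in the top view: the hood at (299,210), white, square flange with two holes. Look-alikes are green hoods at (240,227) and (293,278), foam cups at (276,153) and (321,138), and the pill bottle at (402,143). The crop confirms that (299,210) is the white flanged one. The stand is at (398,230), with pins on the −16° diagonal.

I plan a side-on grasp to lay the hood down, a re-grasp from the closed end, then an inverted placement. First I go over the stand and the hood for close looks.

{"api": "arm_command", "payload": {
  "commands": [
    [0.9,1,0.2,0,0,0],
    [0.9,1,0.2,0,0,0],
    [0.9,1,0.2,0,0,0],
    [0.9,1,0.2,0,0,0],
    [0.9,1,0.2,0,0,0],
    [0.9,1,0.2,0,0,0],
    [0.9,1,0.2,0,0,0],
    [0.9,1,0.2,0,0,0],
    [0.9,1,0.2,0,0,0],
    [0.9,1,0.2,0,0,0],
    [0.9,1,0.2,0,0,0],
    [0.9,1,0.2,0,0,0],
    [0.9,1,0.2,0,0,0],
    [0.9,1,0.2,0,0,0],
    [0.9,1,0.2,0,0,0],
    [0.9,1,0.2,0,0,0],
    [0.9,1,0.2,0,0,0],
    [0.9,1,0.2,0,0,0],
    [0.9,0.8,0,0,0,0],
    [0,0,0,0,0,0]
  ],
  "claw": 1
}}

```text
time_s: 2.65
tcp_pos: [0.5008, -0.1374, 0.28]
orientation: [[0.962, 0.273, -0.005], [0.273, -0.962, 0.007], [-0.003, -0.008, -1.0]]
contact_force: [-0.0, -0.1, -0.8]
grip_width: 0.0852
```

```bash
python3 - <<'E'
from h import *
s=robot.get_state();im=read_camera("wrist");cv2.imwrite("pics/w1.png",im[:,:,::-1]);print(s["tcp_pos"],s["qpos"],s["time_s"])
np.save("w1.npy",np.c_[s["orientation"],s["tcp_pos"]])
E
```

```text
[ 0.5008 -0.1374  0.28  ] [-0.36    0.2322  1.6345  0.0048  1.2817  0.9325] 2.65
```

{"api": "arm_command", "payload": {
  "commands": [
    [0.2,1,0,0,0,0.1],
    [0.2,1,0,0,0,0.1],
    [0.2,1,0,0,0,0.1],
    [0.2,1,0,0,0,0.1],
    [0.2,1,0,0,0,0.1],
    [0.2,1,0,0,0,0.1],
    [0.2,1,0,0,0,0.1],
    [0.2,1,0,0,0,0.1],
    [0.2,1,0,0,0,0.1],
    [0.2,1,0,0,0,0.1],
    [0.2,1,0,0,0,0.1],
    [0.2,1,0,0,0,0.1],
    [0.2,1,0,0,0,0.1],
    [0.2,1,0,0,0,0.1],
    [0.2,1,0,0,0,0.1],
    [0,0,0,0,0,0]
  ]
}}

```text
time_s: 4.7
tcp_pos: [0.5567, 0.1662, 0.2789]
orientation: [[0.496, 0.868, -0.011], [0.868, -0.496, -0.002], [-0.007, -0.008, -1.0]]
contact_force: [-0.3, -0.1, -0.6]
grip_width: 0.0856
```

```bash
python3 - <<'E'
from h import *
s=robot.get_state();im=read_camera("wrist");cv2.imwrite("pics/w2.png",im[:,:,::-1]);print(s["tcp_pos"],s["qpos"],s["time_s"])
np.save("w2.npy",np.c_[s["orientation"],s["tcp_pos"]])
cv2.imwrite("pics/w12.png",cv2.resize(np.vstack([cv2.imread("pics/w1.png"),cv2.imread("pics/w2.png")]),(480,600)))
E
```

```text
[0.5567 0.1662 0.2789] [ 0.21    0.3545  1.4728 -0.      1.3255  0.7289] 4.7
```

View pics/w12.png

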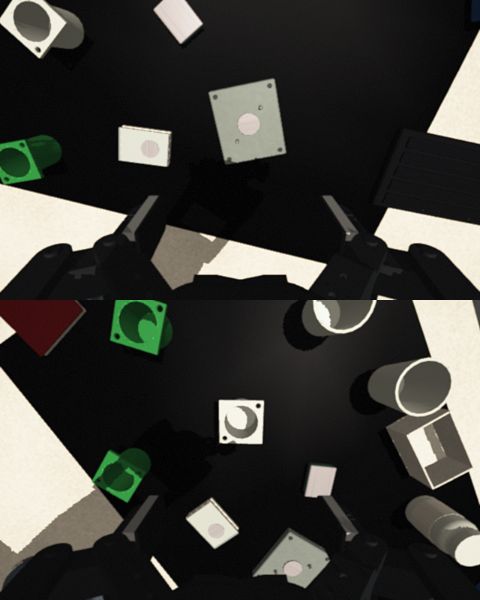

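```bash
cat >>h.py <<'E'
class C: pass
def load(n):
    M=np.load(n+".npy"); return cam("wrist",dict(orientation=M[:,:3],tcp_pos=M[:,3]))
def comp(im,uv,lo):
    m=(im.min(2)>lo).astype(np.uint8); n,l,st,ce=cv2.connectedComponentsWithStats(m)
    k=l[int(uv[1]),int(uv[0])]; return (l==k).astype(np.uint8)
E
python3 - <<'E'
from h import *
for n,uv,lo,z in(("w2",(296,150),120,.07),("w1",(300,185),60,.018)):
    im=cv2.imread(f"pics/{n}.png");m=comp(im,uv,lo);c=load(n)
    ct=max(cv2.findContours(m,0,cv2.CHAIN_APPROX_NONE)[0],key=cv2.contourArea)[:,0]
    P=np.array([ray(c,p,z)[:2] for p in ct]).astype(np.float32)
    (cx,cy),(w,h),a=cv2.minAreaRect(P*1000);print(n,len(ct),cx,cy,w,h,a)
    # robust: sub-px: holes / dark blobs inside
    fill=np.zeros_like(m);cv2.drawContours(fill,[ct[:,None]],-1,1,-1)
    k,l,st,ce=cv2.connectedComponentsWithStats(((fill==1)&(m==0)).astype(np.uint8))
    for i in range(1,k):
        if st[i,4]>3: print("  hole",ce[i],st[i,4],ray(c,ce[i],z))
im=cv2.imread("pics/w1.png")[95:225,270:390];a=cv2.resize(im,None,fx=4,fy=4,interpolation=2)[:, :400]
b=cv2.resize(cv2.imread("pics/w2.png")[120:205,275:375],None,fx=4,fy=4,interpolation=2)
o=np.zeros((520,800,3),np.uint8);o[:a.shape[0],:400]=a;o[:340,400:]=b;cv2.imwrite("pics/crop2.png",o)
E
```

```text
w2 227 556.936767578125 167.18997192382812 65.27825164794922 64.96472930908203 59.721473693847656
  hole [343.9355 140.5806] 31 [0.5906 0.1762 0.07  ]
  hole [325.1715 166.3379] 799 [0.5589 0.1614 0.07  ]
  hole [299.3077 183.5   ] 26 [0.5238 0.1587 0.07  ]
w1 359 494.03570556640625 -152.21286010742188 130.21566772460938 110.03591918945312 27.37785530090332
  hole [305.  214.5] 8 [ 0.4198 -0.1381  0.018 ]
```

View pics/crop2.png

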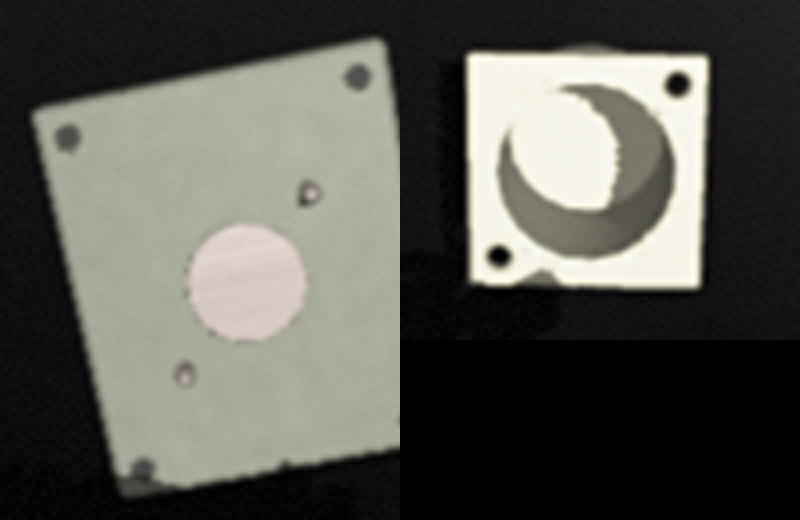

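{"api": "arm_command", "payload": {
  "commands": [
    [-0.14,-0.24,-0.4,0.151,-0.087,0],
    [-0.14,-0.24,-0.4,0.151,-0.087,0],
    [-0.14,-0.24,-0.4,0.151,-0.087,0],
    [-0.14,-0.24,-0.4,0.151,-0.087,0],
    [-0.14,-0.24,-0.4,0.151,-0.087,0],
    [-0.14,-0.24,-0.4,0.151,-0.087,0],
    [-0.14,-0.24,-0.4,0.151,-0.087,0],
    [-0.14,-0.24,-0.4,0.151,-0.087,0],
    [-0.14,-0.24,-0.4,0.151,-0.087,0],
    [-0.14,-0.24,-0.4,0.151,-0.087,0],
    [-0.14,-0.24,-0.4,0.151,-0.087,0],
    [-0.14,-0.24,-0.4,0.151,-0.087,0],
    [0,0,0,0,0,0]
  ]
}}

```text
time_s: 6.38
tcp_pos: [0.5234, 0.0995, 0.183]
orientation: [[0.241, 0.861, 0.447], [0.415, -0.508, 0.755], [0.877, 0.004, -0.48]]
contact_force: [-0.3, 0.5, 0.2]
grip_width: 0.0852
```

```bash
cat >>h.py <<'E'
from scipy.spatial.transform import Rotation as R
def frame(az,el,roll=0):
    "tool frame: z points el below horizontal toward azimuth az, x up side"
    a,e=np.radians(az),np.radians(el); h=np.array([np.cos(a),np.sin(a),0]); z=np.array([0,0,1.])
    d=np.cos(e)*h-np.sin(e)*z; x=np.sin(e)*h+np.cos(e)*z
    return np.c_[x,np.cross(d,x),d]
def todo(Rt,pt):
    s=robot.get_state(); print("t",round(s["time_s"],2),"q",s["qpos"],"p",s["tcp_pos"])
    print("units shift",(np.array(pt)-s["tcp_pos"])/.02,"turn",R.from_matrix(Rt@s["orientation"].T).as_rotvec()/.5)
E
python3 - <<'E'
from h import *
F=frame(59.7,30); g=np.array([.5572,.1672,.030])+.022*F[:,2]
todo(F,g-.1*F[:,2]); todo(F,g)
E
```

```text
t 6.38 q [-0.4001  0.4141  2.128   1.3742  1.0897 -0.8923] p [0.5234 0.0995 0.183 ]
units shift [-0.0154  0.4697 -5.6999] turn [-0.0363  0.0296  0.0086]
t 6.38 q [-0.4001  0.4141  2.128   1.3742  1.0897 -0.8923] p [0.5234 0.0995 0.183 ]
units shift [ 2.1693  4.2083 -8.1999] turn [-0.0363  0.0296  0.0086]
```

{"api": "arm_command", "payload": {
  "commands": [
    [0,0.05,-0.9,-0.036,0.03,0.009],
    [0,0.05,-1,0,0,0],
    [0,0.05,-1,0,0,0],
    [0,0.1,-1,0,0,0],
    [0,0.1,-1,0,0,0],
    [0,0.1,-0.8,0,0,0],
    [0,0,0,0,0,0]
  ]
}}

```text
time_s: 7.25
tcp_pos: [0.5255, 0.1107, 0.0647]
orientation: [[0.25, 0.868, 0.429], [0.45, -0.496, 0.742], [0.857, 0.007, -0.515]]
contact_force: [0.1, 0.1, 0.5]
grip_width: 0.0856
```

```bash
python3 - <<'E'
from h import *
F=frame(59.7,30); g=np.array([.5572,.1672,.030])+.022*F[:,2]
todo(F,g);s=robot.get_state();np.save("w3.npy",np.c_[s["orientation"],s["tcp_pos"]])
im=read_camera("wrist")[:,:,::-1];cv2.imwrite("pics/w3.png",im)
cv2.imwrite("pics/w3s.png",np.vstack([im[:,:],read_camera("scene")[100:300,:,::-1]]))
E
```

```text
t 7.25 q [-0.3598  0.6768  2.125   1.5239  1.0093 -1.1804] p [0.5255 0.1107 0.0647]
units shift [ 2.0677  3.6453 -2.2846] turn [ 0.0379 -0.0051 -0.0185]
```

View pics/w3s.png

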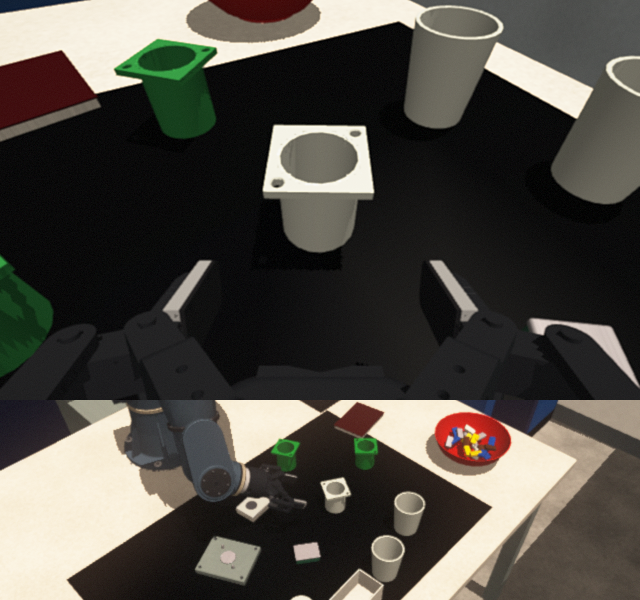

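The view shows the hood centred between the open jaws (about 320,185). Advancing and closing.

{"api": "arm_command", "payload": {
  "commands": [
    [0.41,0.73,-0.46,0.038,-0.005,-0.018],
    [0.41,0.73,-0.46,0,0,0],
    [0.41,0.73,-0.46,0,0,0],
    [0.41,0.73,-0.46,0,0,0],
    [0.41,0.73,-0.4,0,0,0],
    [0,0,0,0,0,0]
  ]
}}

```text
time_s: 8.1
tcp_pos: [0.5709, 0.1853, 0.0252]
orientation: [[0.244, 0.864, 0.441], [0.435, -0.504, 0.746], [0.867, 0.01, -0.499]]
contact_force: [-0.2, 0.2, -0.3]
grip_width: 0.0851
```

```bash
python3 - <<'E'
from h import *
F=frame(59.7,30); g=np.array([.5572,.1672,.030])+.022*F[:,2]
todo(F,g);print(robot.get_state()["contact_force"])
E
```

```text
t 8.1 q [-0.1684  0.8014  2.0342  1.7479  0.9658 -1.2331] p [0.5709 0.1853 0.0252]
units shift [-0.2047 -0.0824 -0.3091] turn [ 0.0074  0.0188 -0.0021]
[-0.1572  0.1701 -0.3164]
```

{"api": "arm_command", "payload": {
  "commands": [
    [-0.2,-0.08,-0.31,0,0.02,0],
    [-0.03,0,-0.05,0,0,0]
  ]
}}

```text
time_s: 8.35
tcp_pos: [0.5661, 0.1828, 0.0187]
orientation: [[0.252, 0.864, 0.436], [0.436, -0.504, 0.746], [0.864, 0.002, -0.503]]
contact_force: [0.8, 0.4, -0.0]
grip_width: 0.0856
```

{"api": "arm_command", "payload": {
  "commands": [
    [0,0,0,0,0,0],
    [0,0,0,0,0,0],
    [0,0,0,0,0,0],
    [0,0,0,0,0,0],
    [0,0,0,0,0,0],
    [0,0,0,0,0,0],
    [0,0,0,0,0,0],
    [0,0,0,0,0,0]
  ],
  "claw": 0
}}

```text
time_s: 9.35
tcp_pos: [0.5662, 0.1819, 0.0193]
orientation: [[0.252, 0.863, 0.437], [0.435, -0.505, 0.746], [0.864, 0.002, -0.503]]
contact_force: [-0.5, -0.4, 0.0]
grip_width: 0.0522
```

```bash
python3 - <<'E'
from h import *
im=read_camera("wrist")[:,:,::-1];cv2.imwrite("pics/w4.png",im[80:400,120:520])
print(robot.get_state()["grip_width"])
E
```

```text
0.05228728139971443
```

View pics/w4.png

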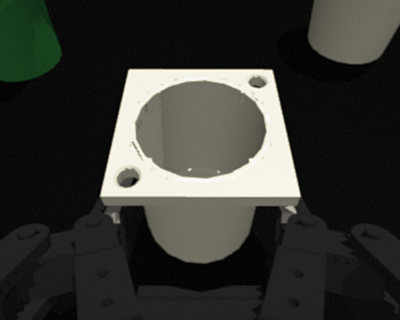

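{"api": "arm_command", "payload": {
  "commands": [
    [0,0,0.3,0,0,0],
    [0,0,0.8,0,0,0],
    [0,0,1,0,0,0],
    [0,0,1,0,0,0],
    [0,0,1,0,0,0],
    [0,0,1,0,0,0],
    [0,0,1,0,0,0],
    [0,0,0.6,0,0,0],
    [0,0,0,-0.151,0.087,0],
    [0,0,0,-0.151,0.087,0],
    [0,0,0,-0.151,0.087,0],
    [0,0,0,-0.151,0.087,0],
    [0,0,0,-0.151,0.087,0],
    [0,0,0,-0.151,0.087,0]
  ]
}}

```text
time_s: 11.15
tcp_pos: [0.5632, 0.1802, 0.1595]
orientation: [[0.442, 0.862, 0.249], [0.758, -0.508, 0.41], [0.48, 0.008, -0.877]]
contact_force: [-0.2, -0.2, -1.4]
grip_width: 0.0522
```

```bash
python3 - <<'E'
from h import *
s=robot.get_state();print(s["qpos"],s["grip_width"])
E
```

```text
[0.0331 0.3669 1.8709 0.6511 0.724  0.1064] 0.05221988334855852
```

{"api": "arm_command", "payload": {
  "commands": [
    [0,0,0,-0.153,0.088,0],
    [0,0,0,-0.153,0.088,0],
    [0,0,0,-0.153,0.088,0],
    [0,0,0,-0.153,0.088,0],
    [0,0,0,-0.153,0.088,0],
    [0,0,0,-0.153,0.088,0],
    [0,0,0,-0.153,0.088,0],
    [0,0,0,-0.153,0.088,0],
    [0,0,0,-0.153,0.088,0],
    [0,0,0,-0.153,0.088,0],
    [0,0,0,-0.153,0.088,0],
    [0,-0.3,0,0,0,-0.3],
    [0,-0.3,0,0,0,-0.3],
    [0,-0.3,0,0,0,-0.3],
    [0,-0.3,0,0,0,-0.3],
    [0,-0.3,0,0,0,-0.3]
  ]
}}

```text
time_s: 13.15
tcp_pos: [0.5593, 0.1503, 0.1627]
orientation: [[0.843, 0.274, -0.463], [0.228, -0.962, -0.153], [-0.487, 0.024, -0.873]]
contact_force: [-0.2, 0.0, -1.5]
grip_width: 0.0521
```

```bash
python3 - <<'E'
from h import *
Rg=np.array([[.252,.863,.437],[.435,-.505,.746],[.864,.002,-.503]]); U,_,V=np.linalg.svd(Rg);Rg=U@V
pg=np.array([.5662,.1819,.0193])
# hood pose at grasp
yaw=np.radians(-30.3);H=np.eye(4);H[:3,:3]=R.from_euler("z",yaw).as_matrix();H[:3,3]=[.5572,.1672,0]
T=np.eye(4);T[:3,:3]=Rg;T[:3,3]=pg
G=np.linalg.inv(T)@H; np.save("G1.npy",G);print(G)
L=np.radians(-30);e=np.radians(3.4);a=np.array([np.cos(L)*np.cos(e),np.sin(L)*np.cos(e),np.sin(e)])
# hood mouth axis a; the hood's y was along approach az: y -> down side
up=np.array([0,0,1.]);side=np.cross(up,a);side/=np.linalg.norm(side)
yh=-np.cross(a,side) ; xh=np.cross(yh,a)
Hl=np.eye(4);Hl[:3,:3]=np.c_[xh,yh,a]
Hl[:3,3]=np.array([.51,.14,0])+[0,0,.028*np.cos(e)+.0]
Tl=Hl@np.linalg.inv(G);print(Tl);np.save("Tl.npy",Tl);np.save("Hl.npy",Hl)
todo(Tl[:3,:3],Tl[:3,3])
E
```

```text
[[-0.0017  0.5029  0.8643 -0.0253]
 [ 1.     -0.0002  0.0021 -0.0004]
 [ 0.0012  0.8643 -0.5029 -0.0052]
 [ 0.      0.      0.      1.    ]]
[[ 0.7739 -0.4982 -0.391   0.5274]
 [-0.4449 -0.867   0.2243  0.1295]
 [-0.4507  0.0003 -0.8927  0.0119]
 [ 0.      0.      0.      1.    ]]
t 13.15 q [ 0.2089  0.7398  1.2254 -0.0544  1.6827  1.5167] p [0.5593 0.1503 0.1627]
units shift [-1.5952 -1.0378 -7.5427] turn [ 0.0377 -0.0895 -1.5962]
```

{"api": "arm_command", "payload": {
  "commands": [
    [-0.27,-0.17,-0.5,0.006,-0.015,-0.27],
    [-0.27,-0.17,-0.5,0.006,-0.015,-0.27],
    [-0.27,-0.17,-0.5,0.006,-0.015,-0.27],
    [-0.27,-0.17,-0.5,0.006,-0.015,-0.27],
    [-0.27,-0.17,-0.5,0.006,-0.015,-0.27],
    [-0.27,-0.17,-0.5,0.006,-0.015,-0.25],
    [0,0,-0.8,0,0,0],
    [0,0,-0.8,0,0,0],
    [0,0,-0.8,0,0,0],
    [0,0,-0.8,0,0,0],
    [0,0,0,0,0,0]
  ]
}}

```text
time_s: 14.52
tcp_pos: [0.5253, 0.1285, 0.0329]
orientation: [[0.761, -0.521, -0.386], [-0.468, -0.853, 0.231], [-0.449, 0.004, -0.893]]
contact_force: [0.1, -0.4, -0.4]
grip_width: 0.0518
```

```bash
python3 - <<'E'
from h import *
Tl=np.load("Tl.npy");todo(Tl[:3,:3],Tl[:3,3])
E
```

```text
t 14.53 q [0.025  0.7646 1.5342 0.2559 1.2547 2.0146] p [0.5253 0.1285 0.0329]
units shift [ 0.1049  0.0502 -1.0487] turn [ 0.0086 -0.0017  0.0541]
```

{"api": "arm_command", "payload": {
  "commands": [
    [0.1,0.05,-0.4,0.008,0,0.05],
    [0,0,-0.3,0,0,0],
    [0,0,-0.15,0,0,0],
    [0,0,-0.1,0,0,0],
    [0,0,0,0,0,0]
  ]
}}

```text
time_s: 15.15
tcp_pos: [0.5284, 0.1298, 0.0137]
orientation: [[0.775, -0.498, -0.39], [-0.444, -0.867, 0.224], [-0.45, -0.0, -0.893]]
contact_force: [0.3, 0.3, -0.6]
grip_width: 0.0521
```

{"api": "arm_command", "payload": {
  "commands": [
    [0,0,-0.08,0,0,0],
    [0,0,-0.05,0,0,0]
  ]
}}

```text
time_s: 15.4
tcp_pos: [0.5283, 0.1299, 0.0134]
orientation: [[0.774, -0.498, -0.391], [-0.444, -0.867, 0.225], [-0.451, -0.001, -0.892]]
contact_force: [-3.7, -1.1, 8.9]
grip_width: 0.0524
```

{"api": "arm_command", "payload": {
  "commands": [
    [0,0,0,0,0,0],
    [0,0,0,0,0,0],
    [0,0,0,0,0,0],
    [0,0,0,0,0,0],
    [0.39,-0.22,0.89,0,0,0],
    [0.39,-0.22,0.89,0,0,0],
    [0.39,-0.22,0.89,0,0,0],
    [0.39,-0.22,0.89,0,0,0],
    [0.39,-0.22,0.89,0,0,0],
    [0,0,0.9,0,0,0],
    [0,0,0.9,0,0,0],
    [0,0,0.9,0,0,0],
    [0,0,0.9,0,0,0],
    [0,0,0,0,0,0]
  ],
  "claw": 1
}}

```text
time_s: 17.15
tcp_pos: [0.5669, 0.1079, 0.1811]
orientation: [[0.774, -0.497, -0.392], [-0.443, -0.868, 0.225], [-0.452, -0.0, -0.892]]
contact_force: [0.3, -0.8, -0.7]
grip_width: 0.085
```

```bash
python3 - <<'E'
from h import *
s=robot.get_state();print(s["tcp_pos"],s["qpos"])
im=read_camera("wrist")[:,:,::-1];cv2.imwrite("pics/w5.png",im);np.save("w5.npy",np.c_[s["orientation"],s["tcp_pos"]])
t=read_camera("top")[:,:,::-1];cv2.imwrite("pics/top5.png",t)
cv2.imwrite("pics/w5s.png",np.vstack([im[:,:],cv2.resize(t[160:240,220:376],(640,328))[:200]]))
Hl=np.load("Hl.npy");c=load("w5")
for v in ([0,0,0],[0,0,.07],[.0245,.0245,.07],[-.0245,-.0245,.07]): print(proj(c,Hl[:3,:3]@v+Hl[:3,3]),proj(cam("top"),Hl[:3,:3]@v+Hl[:3,3]))
E
```

```text
[0.5669 0.1079 0.1811] [-0.0045  0.6462  1.333   0.225   1.5774  2.0406]
[319.198  163.4311] [307.6956 225.6847]
[319.4494  99.6241] [318.2727 206.8656]
[347.3172  84.7922] [324.8629 211.2183]
[288.093  116.3128] [311.4444 202.3557]
```

View pics/w5s.png

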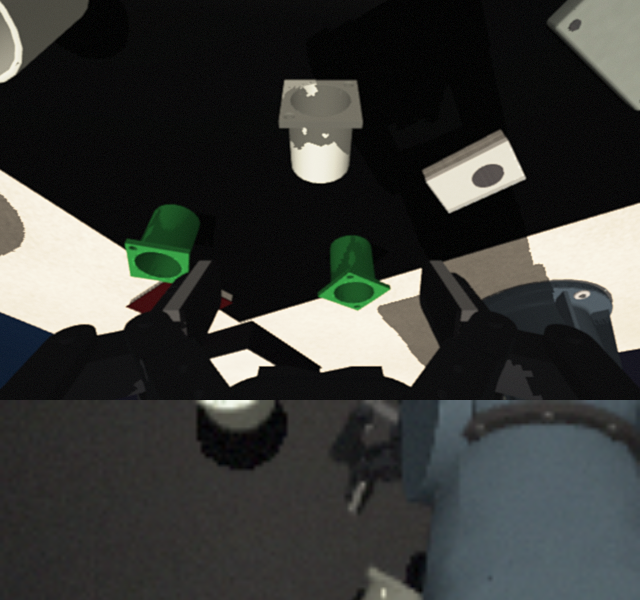

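The picture shows the hood lying as predicted: mouth centre near (320,102), closed end near (320,165). Next I swing round to come in from the closed end.

{"api": "arm_command", "payload": {
  "commands": [
    [-0.22,0.13,0,0,0,0.34],
    [-0.22,0.13,0,0,0,0.34],
    [-0.22,0.13,0,0,0,0.34],
    [-0.22,0.13,0,0,0,0.34],
    [-0.22,0.13,0,0,0,0.34],
    [-0.22,0.13,0,0,0,0.34],
    [-0.22,0.13,0,0,0,0.34],
    [-0.22,0.13,0,0,0,0.34],
    [-0.22,0.13,0,0,0,0.34],
    [-0.22,0.13,0,0,0,0.34],
    [-0.22,0.13,0,0,0,0.34],
    [-0.22,0.13,0,0,0,0.34],
    [-0.22,0.13,0,0,0,0.34],
    [-0.22,0.13,0,0,0,0.34],
    [-0.22,0.13,0,0,0,0.34],
    [-0.22,0.13,0,0,0,0.34],
    [-0.22,0.13,0,0,0,0.34],
    [-0.22,0.13,0,0,0,0.34]
  ]
}}

```text
time_s: 19.5
tcp_pos: [0.4773, 0.1549, 0.1628]
orientation: [[-0.78, 0.476, 0.405], [0.414, 0.879, -0.236], [-0.469, -0.017, -0.883]]
contact_force: [-0.1, 0.6, -0.2]
grip_width: 0.0853
```

```bash
cat >>h.py <<'E'
def T2():
    Hl=np.load("Hl.npy"); F=frame(-30,40)@np.diag([-1,-1,1]); P=Hl[:3,:3]@[0,0,.032]+Hl[:3,3]+.022*F[:,2]
    return F,P
E
python3 - <<'E'
from h import *
F,P=T2();print(F,P);todo(F,P-.1*F[:,2])
E
```

```text
[[-0.5567  0.5     0.6634]
 [ 0.3214  0.866  -0.383 ]
 [-0.766  -0.     -0.6428]] [0.5523 0.1156 0.0157]
t 19.5 q [ 0.4424  0.2409  2.0397 -0.6617  0.6816 -0.1511] p [0.4773 0.1549 0.1628]
units shift [ 0.4292 -0.0491 -4.1403] turn [-0.3468 -0.6874 -0.0467]
```

{"api": "arm_command", "payload": {
  "commands": [
    [0.07,0,-0.2,-0.06,-0.115,-0.008],
    [0.07,0,-0.2,-0.06,-0.115,-0.008],
    [0.07,0,-0.2,-0.06,-0.115,-0.008],
    [0.07,0,-0.2,-0.06,-0.115,-0.008],
    [0.07,0,-0.2,-0.06,-0.115,-0.008],
    [0.07,0,-0.2,-0.06,-0.115,-0.008],
    [0,0,-0.8,0,0,0],
    [0,0,-0.8,0,0,0],
    [0,0,-0.8,0,0,0],
    [0,0,-0.3,0,0,0],
    [0,0,0,0,0,0]
  ]
}}

```text
time_s: 20.88
tcp_pos: [0.4807, 0.1582, 0.0807]
orientation: [[-0.562, 0.501, 0.658], [0.307, 0.865, -0.397], [-0.768, -0.021, -0.64]]
contact_force: [0.3, 0.4, -0.2]
grip_width: 0.0859
```

```bash
python3 - <<'E'
from h import *
F,P=T2();todo(F,P)
s=robot.get_state();im=read_camera("wrist")[:,:,::-1];cv2.imwrite("pics/w6.png",im);np.save("w6.npy",np.c_[s["orientation"],s["tcp_pos"]])
E
```

```text
t 20.88 q [ 0.6323  0.5347  2.1708 -1.5685  0.7878  0.9616] p [0.4807 0.1582 0.0807]
units shift [ 3.5769 -2.1283 -3.2474] turn [ 0.0394 -0.015   0.0028]
```

View pics/w6.png

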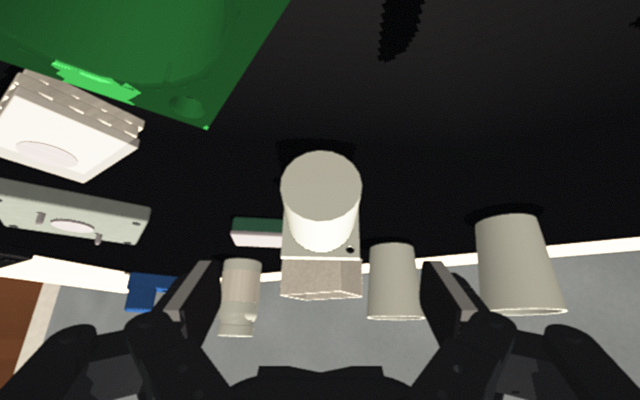

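j4 is at its limit and the camera would pass close to the green hood. I'll steepen this grasp to 55° down and later place from azimuth 117°.

```bash
sed -i 's/frame(-30,40)/frame(-30,55)/' h.py; python3 - <<'E'
from h import *
F,P=T2();print(P);todo(F,P-.09*F[:,2])
# check lying pose: closed-end disc centre & flange edge pixels against prediction
c=load("w6");Hl=np.load("Hl.npy")
for v in ([0,0,0],[.028,0,0],[-.028,0,0],[0,-.028,0],[-.032,-.032,.064],[.032,-.032,.064],[-.032,-.032,.07],[.032,-.032,.07],[-.0245,-.0245,.064]): print(v,proj(c,Hl[:3,:3]@v+Hl[:3,3]))
E
```

```text
[0.5486 0.1177 0.0118]
t 20.93 q [ 0.6322  0.5341  2.1709 -1.5686  0.7878  0.9616] p [0.4808 0.1581 0.0809]
units shift [ 1.1559 -0.7308  0.2329] turn [ 0.3009  0.4391 -0.0026]
[0, 0, 0] [320.6656 181.7694]
[0.028, 0, 0] [279.4143 180.9487]
[-0.028, 0, 0] [362.0031 182.5918]
[0, -0.028, 0] [319.7424 219.9094]
[-0.032, -0.032, 0.064] [359.3535 256.1659]
[0.032, -0.032, 0.064] [279.8887 254.4373]
[-0.032, -0.032, 0.07] [358.5862 258.3029]
[0.032, -0.032, 0.07] [280.6499 256.6033]
[-0.0245, -0.0245, 0.064] [349.8718 247.03  ]
```

{"api": "arm_command", "payload": {
  "commands": [
    [0.24,-0.15,0.1,0.075,0.11,0],
    [0.24,-0.15,0.1,0.075,0.11,0],
    [0.24,-0.15,0.1,0.075,0.11,0],
    [0.24,-0.15,0,0.075,0.11,0],
    [0,0,0,0,0,0]
  ]
}}

```text
time_s: 21.55
tcp_pos: [0.5014, 0.1465, 0.09]
orientation: [[-0.712, 0.497, 0.497], [0.411, 0.868, -0.28], [-0.57, 0.005, -0.822]]
contact_force: [-0.1, -0.1, 0.4]
grip_width: 0.086
```

```bash
python3 - <<'E'
from h import *
F,P=T2();todo(F,P)
E
```

```text
t 21.55 q [ 0.4531  0.4192  2.0957 -1.1331  0.5441  0.3796] p [0.5014 0.1465 0.09  ]
units shift [ 2.3586 -1.4397 -3.9092] turn [-0.0131 -0.0027 -0.0072]
```

{"api": "arm_command", "payload": {
  "commands": [
    [0.47,-0.29,-0.78,-0.013,0,-0.007],
    [0.47,-0.29,-0.78,0,0,0],
    [0.47,-0.29,-0.78,0,0,0],
    [0.47,-0.29,-0.7,0,0,0],
    [0.3,-0.18,-0.3,0,0,0],
    [0,0,0,0,0,0]
  ]
}}

```text
time_s: 22.3
tcp_pos: [0.5442, 0.1202, 0.0219]
orientation: [[-0.707, 0.498, 0.501], [0.406, 0.867, -0.289], [-0.579, -0.001, -0.816]]
contact_force: [0.3, 0.9, 0.5]
grip_width: 0.0853
```

```bash
python3 - <<'E'
from h import *
F,P=T2();todo(F,P);print(robot.get_state()["contact_force"])
E
```

```text
t 22.3 q [ 0.3653  0.6014  2.048  -1.4296  0.471   0.6272] p [0.5442 0.1202 0.0219]
units shift [ 0.2202 -0.1232 -0.5021] turn [ 0.0085  0.0096 -0.0041]
[0.3421 0.8839 0.4629]
```

{"api": "arm_command", "payload": {
  "commands": [
    [0.22,-0.12,-0.5,0.008,0.009,0],
    [0,0,0,0,0,0]
  ]
}}

```text
time_s: 22.55
tcp_pos: [0.5487, 0.1182, 0.0119]
orientation: [[-0.71, 0.498, 0.498], [0.408, 0.867, -0.285], [-0.574, 0.001, -0.819]]
contact_force: [0.6, -0.3, 0.3]
grip_width: 0.0851
```

{"api": "arm_command", "payload": {
  "commands": [
    [0,0,0,0,0,0],
    [0,0,0,0,0,0],
    [0,0,0,0,0,0],
    [0,0,0,0,0,0],
    [0,0,0,0,0,0],
    [0,0,0,0,0,0],
    [0,0,0,0,0,0]
  ],
  "claw": 0
}}

```text
time_s: 23.42
tcp_pos: [0.5487, 0.1184, 0.0128]
orientation: [[-0.709, 0.498, 0.499], [0.408, 0.867, -0.285], [-0.575, 0.001, -0.818]]
contact_force: [1.1, 0.2, -1.5]
grip_width: 0.0525
```

```bash
python3 - <<'E'
from h import *
s=robot.get_state();Hl=np.load("Hl.npy")
T=np.eye(4);T[:3,:3]=s["orientation"];T[:3,3]=s["tcp_pos"];G=np.linalg.inv(T)@Hl;np.save("G2.npy",G);print(G,s["tcp_pos"],s["qpos"])
def fin(up):
    # mouth down, hood x parallel to stand x; choose sign giving tool az 117
    yaw=np.radians(27.4)
    for sg in(1,-1):
        x=sg*np.array([np.cos(yaw),np.sin(yaw),0]);z=np.array([0,0,-1.]);H=np.eye(4);H[:3,:3]=np.c_[x,np.cross(z,x),z];H[:3,3]=[.494,-.1522,.088+up]
        Tf=H@np.linalg.inv(G);print(sg,Tf,np.degrees(np.arctan2(Tf[1,2],Tf[0,2])))
        todo(Tf[:3,:3],Tf[:3,3])
fin(.1)
E
```

```text
[[ 0.0016  0.5255 -0.8508  0.0275]
 [-1.     -0.0015 -0.0027 -0.0005]
 [-0.0027  0.8508  0.5255 -0.0379]
 [ 0.      0.      0.      1.    ]] [0.5487 0.1184 0.0128] [ 0.3553  0.6232  2.0397 -1.4593  0.4599  0.6523]
1 [[ 0.2432 -0.8885  0.3891  0.5016]
 [-0.4659 -0.4589 -0.7566 -0.1683]
 [ 0.8508  0.0027 -0.5255  0.1447]
 [ 0.      0.      0.      1.    ]] -62.781375675021415
t 23.43 q [ 0.3553  0.6232  2.0397 -1.4593  0.4599  0.6523] p [0.5487 0.1184 0.0128]
units shift [ -2.3555 -14.3367   6.5959] turn [-2.8224  2.9535  3.695 ]
-1 [[-0.2432  0.8885 -0.3891  0.4864]
 [ 0.4659  0.4589  0.7566 -0.1361]
 [ 0.8508  0.0027 -0.5255  0.1447]
 [ 0.      0.      0.      1.    ]] 117.21862432497858
t 23.43 q [ 0.3553  0.6232  2.0397 -1.4593  0.4599  0.6523] p [0.5487 0.1184 0.0128]
units shift [ -3.1146 -12.7264   6.5959] turn [ 2.3828  2.2771 -0.8717]
```

{"api": "arm_command", "payload": {
  "commands": [
    [0,0,0.3,0,0,0],
    [0,0,0.9,0,0,0],
    [0,0,1,0,0,0],
    [0,0,1,0,0,0],
    [0,0,1,0,0,0],
    [0,0,1,0,0,0],
    [0,0,1,0,0,0],
    [0,0,1,0,0,0],
    [-0.19,-0.5,0.1,0.149,0.142,-0.054],
    [-0.19,-0.5,0.1,0.149,0.142,-0.054],
    [-0.19,-0.5,0.1,0.149,0.142,-0.054],
    [-0.19,-0.5,0.1,0.149,0.142,-0.054],
    [-0.19,-0.5,0.1,0.149,0.142,-0.054],
    [-0.19,-0.5,0,0.149,0.142,-0.054]
  ]
}}

```text
time_s: 25.18
tcp_pos: [0.5221, 0.0608, 0.176]
orientation: [[-0.75, 0.657, 0.075], [0.661, 0.742, 0.111], [0.017, 0.132, -0.991]]
contact_force: [-0.5, -0.2, -1.0]
grip_width: 0.0525
```

```bash
cat >>h.py <<'E'
def fin(up,c=(.494,-.1522),yawd=27.4):
    G=np.load("G2.npy");yaw=np.radians(yawd);x=-np.array([np.cos(yaw),np.sin(yaw),0]);z=np.array([0,0,-1.]);H=np.eye(4);H[:3,:3]=np.c_[x,np.cross(z,x),z];H[:3,3]=[c[0],c[1],.088+up]
    T=H@np.linalg.inv(G);return T[:3,:3],T[:3,3]
E
python3 - <<'E'
from h import *
todo(*fin(.1))
E
```

```text
t 25.18 q [-0.0348  0.3071  1.8132  0.1392  0.9547 -0.959 ] p [0.5221 0.0608 0.176 ]
units shift [-1.7847 -9.8445 -1.5683] turn [ 1.4338  1.419  -0.5403]
```

{"api": "arm_command", "payload": {
  "commands": [
    [-0.16,-0.9,0,0.13,0.129,-0.049],
    [-0.16,-0.9,0,0.13,0.129,-0.049],
    [-0.16,-0.9,0,0.13,0.129,-0.049],
    [-0.16,-0.9,0,0.13,0.129,-0.049],
    [-0.16,-0.9,0,0.13,0.129,-0.049],
    [-0.16,-0.9,0,0.13,0.129,-0.049],
    [-0.16,-0.9,0,0.13,0.129,-0.049],
    [-0.16,-0.9,0,0.13,0.129,-0.049],
    [-0.16,-0.9,0,0.13,0.129,-0.049],
    [-0.16,-0.9,-0.2,0.13,0.129,-0.049],
    [-0.16,-0.8,-0.3,0.13,0.129,-0.049],
    [0,0,0,0,0,0]
  ]
}}

```text
time_s: 26.68
tcp_pos: [0.4875, -0.1407, 0.1705]
orientation: [[-0.236, 0.895, -0.379], [0.442, 0.446, 0.778], [0.866, 0.016, -0.501]]
contact_force: [0.1, -0.4, -0.9]
grip_width: 0.0521
```

```bash
python3 - <<'E'
from h import *
todo(*fin(.05))
E
```

```text
t 26.68 q [-0.6144  0.8185  1.3434  0.462   1.9291 -1.1477] p [ 0.4875 -0.1407  0.1705]
units shift [-0.0526  0.2302 -3.792 ] turn [-0.0639 -0.0024  0.0279]
```

```bash
python3 - <<'E'
from h import *
s=robot.get_state();im=read_camera("wrist")[:,:,::-1];cv2.imwrite("pics/w7.png",im);np.save("w7.npy",np.c_[s["orientation"],s["tcp_pos"]])
sc=read_camera("scene")[:,:,::-1];cv2.imwrite("pics/sc7.png",sc);cv2.imwrite("pics/top7.png",read_camera("top")[:,:,::-1])
cv2.imwrite("pics/w7s.png",np.vstack([im,cv2.resize(sc[200:300,120:440],(640,200))]))
c=load("w7");G=np.load("G2.npy");M=np.load("w7.npy");
f=lambda v:M[:,:3]@(G[:3,:3]@v+G[:3,3])+M[:,3]
for sx in(1,-1):
    for sy in(1,-1): print("flange",sx,sy,proj(c,f([.032*sx,.032*sy,.064])),f([.032*sx,.032*sy,.064]))
for v in([.0245,.0245,.064],[-.0245,-.0245,.064],[0,0,0]):print(proj(c,f(v)))
y=np.radians(27.4)
for X,Y,Z in((65,55,18),(65,-55,18),(-65,55,18),(-65,-55,18),(24.5,-24.5,30),(-24.5,24.5,30)):
    P=np.array([.494+(X*np.cos(y)-Y*np.sin(y))/1e3,-.1522+(X*np.sin(y)+Y*np.cos(y))/1e3,Z/1e3]);print(X,Y,proj(c,P))
E
```

```text
flange 1 1 [266.6194 244.4063] [ 0.4519 -0.142   0.1498]
flange 1 -1 [252.8214 357.2045] [ 0.4805 -0.1992  0.148 ]
flange -1 1 [373.4388 244.5098] [ 0.5091 -0.1133  0.1507]
flange -1 -1 [387.3098 357.264 ] [ 0.5377 -0.1705  0.1488]
[278.1364 255.1759]
[370.0358 341.1111]
[320.4184 221.7341]
65 55 [387.2303 302.7602]
65 -55 [409.7864 445.5653]
-65 55 [248.5339 303.6555]
-65 -55 [228.8801 448.3367]
24.5 -24.5 [351.9578 394.6002]
-24.5 24.5 [289.8853 330.6428]
```

View pics/w7s.png

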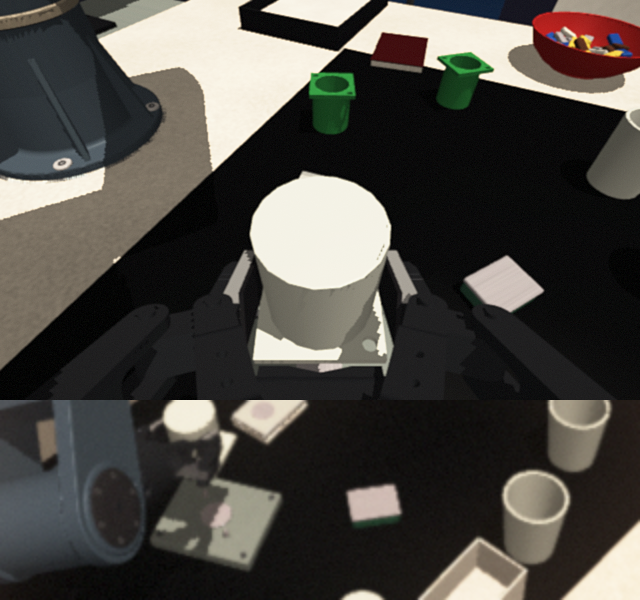

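```bash
cat >>h.py <<'E'
def rim(c,f,z=0):
    t=np.linspace(0,2*np.pi,360);return np.array([proj(c,f([.028*np.cos(a),.028*np.sin(a),z])) for a in t])
E
python3 - <<'E'
from h import *
from scipy.spatial import cKDTree
Hl=np.load("Hl.npy")
for n in("w6","w7"):
    c=load(n);M=np.load(n+".npy");G=np.load("G2.npy")
    f=(lambda v:M[:,:3]@(G[:3,:3]@v+G[:3,3])+M[:,3]) if n=="w7" else (lambda v:Hl[:3,:3]@v+Hl[:3,3])
    r=rim(c,f);cc=int(round(r[:,0].mean()))
    g=cv2.cvtColor(cv2.imread(f"pics/{n}.png"),6).astype(int)
    print(n,"pred rim u",r[:,0].min(),r[:,0].max(),"v",r[:,1].min(),r[:,1].max())
    for dc in(-15,0,15):
        col=g[120:400,cc+dc];d=np.diff(cv2.GaussianBlur(col.astype(np.float32)[:,None],(1,3),0)[:,0]);i=np.where(abs(d)>12)[0];print(" col",cc+dc,[(120+k,int(d[k])) for k in i][:24])
    for rw in(np.linspace(r[:,1].min()+8,r[:,1].max()-8,4).astype(int)):
        i=np.where(g[rw,200:440]>110)[0]+200;print(" row",rw,i.min(),i.max(), "pred",[round(x,1) for x in (lambda q:(q[:,0].min(),q[:,0].max()))(r[abs(r[:,1]-rw)<1.0])])
E
```

```text
w6 pred rim u 279.9913289043328 362.62278952677985 v 148.51576747489491 221.02126711453593
 col 306 [(np.int64(150), 20), (np.int64(151), 48), (np.int64(152), 55), (np.int64(153), 32), (np.int64(217), 24), (np.int64(218), 31), (np.int64(219), 16), (np.int64(247), -16), (np.int64(248), -36), (np.int64(249), -26), (np.int64(254), 14), (np.int64(255), 33), (np.int64(256), 28), (np.int64(258), -22), (np.int64(259), -37), (np.int64(260), -24), (np.int64(291), 23), (np.int64(293), -22), (np.int64(294), -21), (np.int64(298), 15), (np.int64(300), -25), (np.int64(301), -22), (np.int64(367), -12), (np.int64(368), -34)]
 col 321 [(np.int64(148), 26), (np.int64(149), 58), (np.int64(150), 54), (np.int64(151), 22), (np.int64(219), 19), (np.int64(220), 36), (np.int64(221), 23), (np.int64(250), -12), (np.int64(251), -34), (np.int64(252), -31), (np.int64(255), 29), (np.int64(256), 31), (np.int64(257), 12), (np.int64(258), -16), (np.int64(259), -39), (np.int64(260), -29), (np.int64(290), 26), (np.int64(292), -24), (np.int64(293), -25), (np.int64(297), 17), (np.int64(299), -27), (np.int64(300), -24), (
[... 1831 characters left out ...]
-13), (np.int64(174), 16), (np.int64(175), 57), (np.int64(176), 86), (np.int64(177), 61), (np.int64(178), 15), (np.int64(286), -22), (np.int64(287), -47), (np.int64(288), -38), (np.int64(346), 26), (np.int64(347), 43), (np.int64(348), 31), (np.int64(358), -26), (np.int64(359), -59), (np.int64(360), -42), (np.int64(362), 36), (np.int64(363), 34), (np.int64(364), 13), (np.int64(367), -25), (np.int64(368), -56), (np.int64(369), -59), (np.int64(370), -28)]
 row 180 200 347 pred [np.float64(283.1), np.float64(357.2)]
 row 213 254 386 pred [np.float64(251.7), np.float64(388.9)]
 row 245 252 389 pred [np.float64(251.7), np.float64(389.3)]
 row 278 231 409 pred [np.float64(281.8), np.float64(359.8)]
```

```bash
python3 - <<'E'
from h import *
def rect(n,f,uv,lo,z):
    c=cam(n);S=4
    im=cv2.resize(cv2.imread(f),None,fx=S,fy=S,interpolation=cv2.INTER_CUBIC)
    m=comp(im,(uv[0]*S,uv[1]*S),lo)
    ct=max(cv2.findContours(m,0,cv2.CHAIN_APPROX_NONE)[0],key=cv2.contourArea)[:,0]
    P=np.array([ray(c,((p[0]+.5)/S-.5,(p[1]+.5)/S-.5),z)[:2] for p in ct]).astype(np.float32)
    return cv2.minAreaRect(P*1000)
print("top hood",rect("top","pics/top0.png",(291,211),110,.07))
print("top stand",rect("top","pics/top0.png",(385,225),80,.018))
print("scene stand",rect("scene","pics/scene0.png",(213,262),80,.018))
print("scene hood",rect("scene","pics/scene0.png",(326,197),110,.07))
E
```

```text
top hood ((558.8483276367188, 166.94097900390625), (66.26496887207031, 66.89679718017578), 59.589046478271484)
top stand ((496.2510070800781, -153.01959228515625), (130.8112335205078, 110.8129653930664), 27.075069427490234)
scene stand ((497.7491455078125, -152.30613708496094), (130.92428588867188, 111.90967559814453), 27.301559448242188)
scene hood ((560.1689453125, 166.66390991210938), (66.66157531738281, 70.33827209472656), 59.182151794433594)
```

```bash
python3 - <<'E'
import numpy as np
G=np.load("G2.npy");G[1,3]=0;G[0,3]-=.0004;np.save("G2.npy",G)
E
sed -i 's/c=(.494,-.1522),yawd=27.4/c=(.4947,-.1525),yawd=27.25/' h.py
python3 - <<'E'
from h import *
todo(*fin(.03))
E
```

```text
t 26.82 q [-0.6115  0.8141  1.344   0.4618  1.9282 -1.1474] p [ 0.4881 -0.1394  0.1723]
units shift [-0.0753  0.1492 -4.866 ] turn [-0.0577  0.0043  0.0173]
```

{"api": "arm_command", "payload": {
  "commands": [
    [-0.04,0.07,-0.8,-0.028,0.002,0.009],
    [-0.04,0.07,-0.8,-0.028,0.002,0.009],
    [0,0,-0.8,0,0,0],
    [0,0,-0.8,0,0,0],
    [0,0,-0.6,0,0,0],
    [0,0,-0.4,0,0,0],
    [0,0,0,0,0,0]
  ]
}}

```text
time_s: 27.7
tcp_pos: [0.4865, -0.1346, 0.0829]
orientation: [[-0.246, 0.888, -0.389], [0.468, 0.46, 0.755], [0.849, 0.004, -0.528]]
contact_force: [-0.0, 0.8, -1.8]
grip_width: 0.0525
```

```bash
python3 - <<'E'
from h import *
todo(*fin(.016))
E
```

```text
t 27.7 q [-0.5977  0.9228  1.3657  0.4276  1.7871 -1.1985] p [ 0.4865 -0.1346  0.0829]
units shift [ 0.0055 -0.0922 -1.0945] turn [ 0.0051  0.005  -0.0081]
```

{"api": "arm_command", "payload": {
  "commands": [
    [0,-0.08,-0.5,0.005,0.005,-0.008],
    [0,0,-0.35,0,0,0],
    [0,0,-0.15,0,0,0],
    [0,0,0,0,0,0]
  ]
}}

```text
time_s: 28.2
tcp_pos: [0.4868, -0.1366, 0.0621]
orientation: [[-0.243, 0.89, -0.386], [0.467, 0.456, 0.758], [0.85, 0.003, -0.526]]
contact_force: [-0.9, -0.0, -1.6]
grip_width: 0.0526
```

```bash
python3 - <<'E'
from h import *
todo(*fin(.012))
sc=read_camera("scene")[:,:,::-1];t=read_camera("top")[:,:,::-1];w=read_camera("wrist")[:,:,::-1]
f=lambda im,u,v:cv2.resize(im[v-33:v+33,u-33:u+33],(400,400),interpolation=2)
cv2.imwrite("pics/v8.png",np.vstack([np.hstack([f(sc,230,252),f(t,398,225)]),cv2.resize(w[280:400,160:480],(800,200))[:200]]))
E
```

```text
t 28.2 q [-0.6015  0.9569  1.3586  0.4266  1.7647 -1.2088] p [ 0.4868 -0.1366  0.0621]
units shift [-0.0091  0.011  -0.2518] turn [0.001  0.0018 0.001 ]
```

View pics/v8.png

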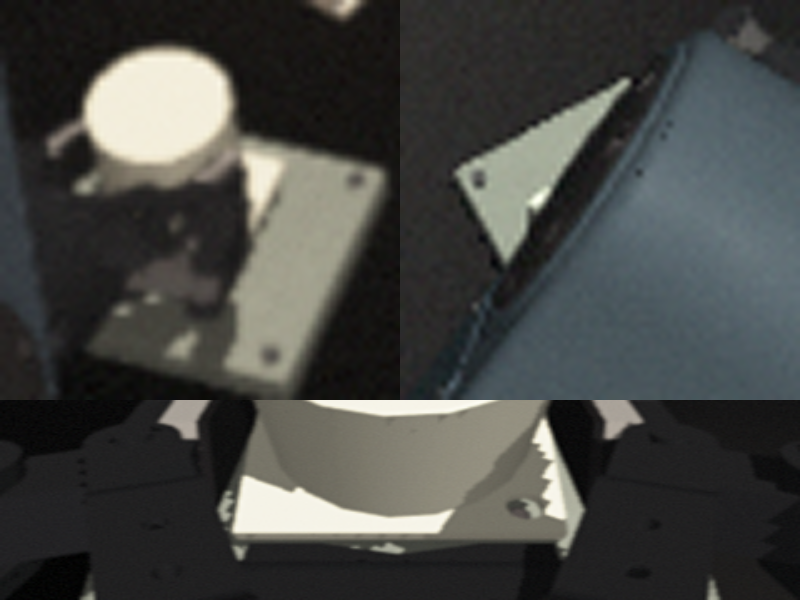

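{"api": "arm_command", "payload": {
  "commands": [
    [0,0,-0.1,0,0,0],
    [0,0,-0.1,0,0,0],
    [0,0,-0.1,0,0,0],
    [0,0,-0.05,0,0,0]
  ]
}}

```text
time_s: 28.85
tcp_pos: [0.487, -0.1368, 0.0553]
orientation: [[-0.243, 0.89, -0.386], [0.468, 0.456, 0.757], [0.85, 0.004, -0.527]]
contact_force: [0.0, 0.1, -1.2]
grip_width: 0.0525
```

```bash
python3 - <<'E'
from h import *
todo(*fin(.009));s=robot.get_state();print(s["contact_force"],s["wrist_torque"])
E
```

```text
t 28.85 q [-0.6014  0.9671  1.3567  0.4259  1.7561 -1.2128] p [ 0.487  -0.1368  0.0553]
units shift [-0.0223  0.0168 -0.0647] turn [0.0022 0.0038 0.0009]
[ 0.0332  0.1432 -1.2203] [-0.3659 -0.1511  0.0496]
```

{"api": "arm_command", "payload": {
  "commands": [
    [-0.02,0.015,-0.1,0,0,0],
    [0,0,-0.08,0,0,0],
    [0,0,-0.05,0,0,0]
  ]
}}

```text
time_s: 29.22
tcp_pos: [0.4866, -0.1364, 0.0503]
orientation: [[-0.243, 0.89, -0.386], [0.468, 0.456, 0.757], [0.85, 0.004, -0.527]]
contact_force: [-1.1, 0.0, -0.5]
grip_width: 0.0525
```

```bash
python3 - <<'E'
from h import *
todo(*fin(.006));s=robot.get_state();print(s["contact_force"],s["wrist_torque"])
E
```

```text
t 29.23 q [-0.6014  0.9741  1.3572  0.4253  1.7493 -1.2159] p [ 0.4866 -0.1364  0.0503]
units shift [-0.0009  0.0004  0.034 ] turn [0.0022 0.0038 0.0009]
[-1.1387  0.0399 -0.4533] [-0.4923 -0.2081  0.0097]
```

{"api": "arm_command", "payload": {
  "commands": [
    [0,0,-0.08,0,0,0],
    [0,0,-0.06,0,0,0]
  ]
}}

```text
time_s: 29.48
tcp_pos: [0.4866, -0.1364, 0.0473]
orientation: [[-0.243, 0.89, -0.386], [0.468, 0.456, 0.757], [0.85, 0.004, -0.527]]
contact_force: [-0.6, -0.0, -1.2]
grip_width: 0.0527
```

{"api": "arm_command", "payload": {
  "commands": [
    [0,0,-0.06,0,0,0],
    [0,0,-0.04,0,0,0]
  ]
}}

```text
time_s: 29.72
tcp_pos: [0.4867, -0.1364, 0.0462]
orientation: [[-0.243, 0.89, -0.386], [0.466, 0.456, 0.758], [0.85, 0.004, -0.526]]
contact_force: [0.4, -0.4, 8.3]
grip_width: 0.0527
```

{"api": "arm_command", "payload": {
  "commands": [
    [0,0,-0.05,0,0,0],
    [0,0,-0.03,0,0,0]
  ]
}}

```text
time_s: 29.98
tcp_pos: [0.4866, -0.1365, 0.0464]
orientation: [[-0.243, 0.89, -0.387], [0.465, 0.457, 0.759], [0.851, 0.004, -0.524]]
contact_force: [-1.1, 0.6, 4.0]
grip_width: 0.0527
```

{"api": "arm_command", "payload": {
  "commands": [
    [0,0,0,0,0,0],
    [0,0,0,0,0,0],
    [0,0,0,0,0,0],
    [0,0,0,0,0,0],
    [0,0,0,0,0,0],
    [0.3,-0.58,0.4,0,0,0],
    [0.38,-0.75,0.55,0,0,0],
    [0.38,-0.75,0.55,0,0,0],
    [0.38,-0.75,0.55,0,0,0],
    [0.38,-0.75,0.55,0,0,0],
    [0.38,-0.75,0.55,0,0,0],
    [0.38,-0.75,0.55,0,0,0],
    [0,0,0,0,0,0]
  ],
  "claw": 1
}}

```text
time_s: 31.6
tcp_pos: [0.5415, -0.2465, 0.1265]
orientation: [[-0.245, 0.89, -0.384], [0.468, 0.455, 0.757], [0.849, 0.006, -0.529]]
contact_force: [-0.7, -0.7, 0.0]
grip_width: 0.0855
```

```bash
python3 - <<'E'
from h import *
s=robot.get_state();np.save("w9.npy",np.c_[s["orientation"],s["tcp_pos"]]);print(s["tcp_pos"],s["time_s"],s["contact_force"])
w=read_camera("wrist")[:,:,::-1];sc=read_camera("scene")[:,:,::-1];cv2.imwrite("pics/w9.png",w);cv2.imwrite("pics/sc9.png",sc);cv2.imwrite("pics/top9.png",read_camera("top")[:,:,::-1])
cv2.imwrite("pics/v9.png",np.vstack([cv2.resize(w[120:340,150:470],(800,550)),])if 0 else np.hstack([cv2.resize(w[100:350,220:420],(400,500),interpolation=2),cv2.resize(sc[200:300,190:270],(400,500),interpolation=2)]))
c=load("w9")
y=np.radians(27.25)
def q(X,Y,Z): return proj(c,np.array([.4947+(X*np.cos(y)-Y*np.sin(y))/1e3,-.1525+(X*np.sin(y)+Y*np.cos(y))/1e3,Z/1e3]))
for P in((32,-32,24),(-32,-32,24),(32,32,24),(-32,32,24),(65,-55,18),(-65,-55,18),(24.5,-24.5,30)): print(P,q(*P),(q(*P)-[220,100])*2)
E
```

```text
[ 0.5415 -0.2465  0.1265] 31.6 [-0.7201 -0.7255  0.0455]
(32, -32, 24) [357.5125 240.0777] [275.025  280.1554]
(-32, -32, 24) [285.8679 239.9664] [131.7358 279.9329]
(32, 32, 24) [352.8866 187.6776] [265.7732 175.3553]
(-32, 32, 24) [289.897  187.5352] [139.794  175.0704]
(65, -55, 18) [397.0627 266.2459] [354.1255 332.4918]
(-65, -55, 18) [246.3334 266.065 ] [ 52.6667 332.1301]
(24.5, -24.5, 30) [349.1085 229.2889] [258.2171 258.5778]
```

View pics/v9.png

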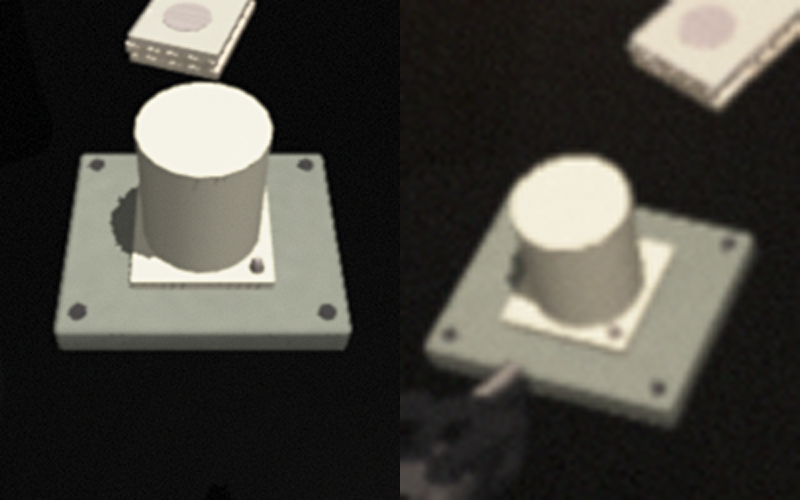

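The pin pokes through its flange hole at crop (257,265) and the flange lies flush and centred on the plate. I'll check that the bystanders haven't moved, then hand in.

```bash
python3 - <<'E'
from h import *
from cell import sign_off
a=cv2.imread("pics/scene0.png");b=cv2.imread("pics/sc9.png")
for n,(u,v) in dict(slabs=(255,205),tin=(307,252),green1=(365,152),green2=(287,155),cup1=(408,213),cup2=(387,258),box=(357,300),bottle=(301,322),notebook=(359,120)).items():
    t=a[v-20:v+20,u-22:u+22];r=cv2.matchTemplate(b[v-30:v+30,u-32:u+32],t,cv2.TM_CCOEFF_NORMED);_,m,_,l=cv2.minMaxLoc(r);print(n,round(m,3),l[0]-10,l[1]-10)
print(sign_off())
E
```

```text
slabs 0.999 0 0
tin 0.999 0 0
green1 0.999 0 0
green2 0.999 0 0
cup1 0.999 0 0
cup2 0.999 0 0
box 1.0 0 0
bottle 1.0 0 0
notebook 1.0 0 0
the job is handed in; nothing more can be done
None
```

The hood is mouth-down over the coin on the stand, with its flange flush on the plate. It is released, and I handed the job in at about 32 s of the 67 s allowed. I picked it up side-on, laid it on its side, re-gripped it from the closed end, turned it over and lowered it onto the pins.

- **Seating:** it went down without resistance until a light contact of about 8 N. The last close-up shows one pin through its flange hole and the flange level and centred on the plate. The other pin was out of sight behind the hood.
- **Other things on the desk:** none moved; every bystander and both green hoods show a 0-pixel shift between the first and last scene pictures.
- **Disagreements:**
  - First contact on the stand came about 1 mm above the computed height.
  - The three cameras differed by up to about 3 mm on absolute positions, but agreed within about 1 mm on the hood-to-stand offset.
  - The jaws read 52 mm on the 56 mm wall in both grasps. I did not find out why, but the grip held.

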